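# Wedge the die slide home in the riveting press and make a stroke

### The job

The steel die slide of the chain-riveting press has been drawn part-way out of its tapered dovetail way. Push it in under the ram until it wedges tight, its front end flush with the mouth of the way; then swing the press's sprung hand lever down to its stop and let it come back up. Leave the other things on the sill where they are.

Things in the scene. Friction and masses are not known exactly. Their poses are not given: they have to be found in the camera images.
- way_mouth (a point): Middle of the mouth (front end) of the press's dovetail way, 41 mm above the sill, level with the slide's flat top. x points inwards along the way (the way the slide is pushed), z up, y to the press's left. The two steel rails run from here 150 mm to +x, undercut 20 degrees, closing in 5 degrees each side; their outer backs rise 6 mm above this point.
- press: Grey cast bench riveting press, fixed. Origin on the sill, 90 mm inwards of way_mouth; axes as way_mouth. Bed 300 x 140 x 25 mm, x from -160 (open apron before the mouth) to 140 mm. The head, 56 mm wide, overhangs the way from x = -18 mm on, underside 117 and top 177 mm above the sill; the ram hangs from it at x = 5 mm, its foot 81 mm above the sill.
- slide_front (a point): Middle of the front (outer) end of the loose die slide, on its flat top; x along the slide into the press, z up. Starts 45 to 70 mm short of way_mouth. The oiled slide moves easily (under 5 N), then jams between the rails when this point is level with way_mouth (within about 1 mm); push until it stops dead, with about 15 N. Wedged, it stays.
- die_slide: Loose steel dovetail wedge, about 0.7 kg, 120 mm long, 16 mm thick, 65 mm wide under its front end, 44 mm under its inner end, lying in the way with a little side play. Origin: centre of its underside; x into the press. Two small dark jaws with a chain link between them stand on its inner part.
- tab_top (a point): Middle of the top edge of the upright steel push tab on the front end of the die slide: a plate 8 mm thick (x), 44 mm wide (y), standing 46 mm above the slide's flat top, its outer face flush with the slide's front end, 4 mm outwards of this point. Axes as slide_front. The slide is pushed here.
- lever_knob (a point): Centre of the black ball (34 mm diameter) at the end of the press's sprung hand lever, which sticks out and up on the press's right (-y of way_mouth).
- lever_pivot (a point): Pivot of the hand lever at the right side of the press's head, 150 mm above the sill. The knob's centre goes round it at 130 mm radius in the upright plane across the press (the y-z plane of way_mouth).
- press_lever (a joint): Angle of the hand lever, rad: 0 at rest (knob 0.45 rad above the pivot's level), growing as the knob is pushed down, 0.75 at its stop (knob 0.30 rad below the pivot's level). A spring brings it back to 0; near the stop it takes about 8 N on the knob. The ram goes down with it, between the slide's jaws when the slide is home.
- plug_mug: Bystander: ceramic mug of spark plugs, 76 mm wide, about 125 mm high with the plugs, on the press's left. Origin under its centre.
- gear_lever: Bystander: chrome gear lever lying along the right side of the press, 170 mm long, 20 mm high. Origin under its middle.
- chain_end: Bystander: short end of chain, 97 x 10 x 12 mm, on the right of the press, beyond the hand lever. Origin under its middle.
- cap_pot: Bystander: red plastic pot for tyre valve caps, 74 mm wide, 70 mm high.
- mirror: Bystander: black plastic motorbike mirror lying flat, 130 x 85 x 26 mm with a stem.
- spanner: Bystander: open spanner, 170 mm long, lying flat.
- grease_can: Bystander: plain pale can, 72 mm wide, 100 mm high.
Mind the look-alikes: they are no part of the job. What is shaped like the die_slide but blue, green or purple is not meant.

How it is judged:
By the outcome, as a careful person would: the job done as asked, in the order asked, and still so for the second after the job is handed in, with the robot touching nothing.
It also fails if it takes over 51 s, if anything falls off the work surface, if the arm or the gripper's body presses on something with over 40 N, if the wrist force passes 120 N, or if a joint passes its speed limit or range.

### The arm

A 6-joint arm with a two-finger parallel gripper is mounted at the origin on the work surface. World frame = base frame: x ahead of the robot, y to its left, z up, the work surface at z = 0. Lengths are in m, angles in rad, forces in N, time in s.
With the tool pointing down it reaches from about 0.35 to 0.725 m from the base axis. Payload 4.3 kg.
Tool frame: the origin (TCP) lies on the centre line of the jaws, within the pads' length; the fingertips stand 22 mm ahead of it and the grasp point (between the pads) lies 3 mm ahead of it; z points along the fingers, y is the line along which they close (so a half turn about z gives the same grasp; the last joint's range is limited). The gripper opens to 85 mm and grips with 20 to 120 N. Pads are 22 mm wide; open, the fingers measure 114 mm over their backs; the gripper's body (76 mm by 85 mm) begins 54 mm behind the grasp point. The pads swing forward as they close: fully open they stand 13 mm farther back than shut.
Start: joints at [1.15, 0.377, 0.081, 1.274, 0, 1.46], TCP at [0.176, 0.547, 0.253] pointing down, gripper open.
Joint ranges: [-2.72, 2.72], [-0.84, 1.66], [-1.02, 1.22], [-1.77, 2.12], [-1.37, 1.28], [-3.14, 3.14]. Speed limits (rad/s): [2.57, 2.57, 3.14, 3.14, 3.14, 3.14].

### API

Orientations are given as a unit quaternion [w, x, y, z].
In Python, from station import state, eyes, manip gives the robot as it stands.
- The arm moves only by the shell command python3 -m creep 'ROWS' [OPENING] [FORCE]. ROWS is JSON, one flat list of numbers, 4 for each row, row after row: the shift along the tool's x, y, z in units of 50 mm (1.0 is 50 mm), then the turn about the tool's z in units of 6 degrees (1.0 is 6 degrees). In form: [x, y, z, yaw, x, y, z, yaw, ...]. A call has 1 to 10 rows; each row is the pose to reach, as a shift and turn from the pose commanded when the call began, along the tool's axes at that moment; what a row does not reach only later rows make up. A row lasts 1/10 s, in which the tool goes at most 50 mm and 8.59 degrees, less where a joint would pass 70% of its speed; a pose out of reach is approached as far as the arm can. A call with a gripper value outside its range is refused whole. OPENING is the opening, from 0 (shut) to 1 (fully open), set as the call begins (- or left out, the last holds). The fingers move at their own pace and stop on an object; FORCE is the grip in N (left out, the last holds). Time passes only in rows, so rows that repeat a pose let the fingers close. It gives the time, the measured TCP pose, the force, the opening and the grip force at its end, in the units of the state.
- state(): the state, without advancing time (a new reading comes with each control period).
- eyes.grab_frame(name): name is "scene" or "top" or "wrist"; returns the picture (480x640x3 uint8, red, green, blue); there is no depth.
- eyes.camera_info(name): a dict with "camera_matrix" (3x3 intrinsics, pixels), "distortion" ([k1, k2, p1, p2, k3] as OpenCV has them; the pictures are not rectified), "position" and "attitude" of the camera in the world; the wrist camera has in their place "T_tool_cam" (4x4, takes a point from camera to tool coordinates, whose origin is the TCP and whose axes are the flange's). Camera axes: x right, y up, looking along -z (the intrinsics and any distortion apply to the point x, -y, -z); pixel columns grow to the right and rows downward; lengths in m; the calibration is good to about 2 mm. A picture is of the moment at which its call begins: read the wrist's pose just before it. camera_info takes no time and is no camera call.
- manip.hand_in(): hands the job in; it is judged then, once.
The state is a dict: "time": time; "qpos": joint angles; "qd": joint speeds; "effort": joint torques, N m; "tcp_pos": TCP position; "tool_rot": TCP orientation; "force": force on the tool from outside, world axes, zero at the start; "torque": the same for the moment, N m; "width": finger opening in m; "grip_force": force on a finger pad.
Only numpy, scipy, OpenCV 4.12 (cv2) and the standard library are available. Lean on these libraries where they do the work, as an engineer would, in place of code of your own. Each camera call takes 0.05 s, during which the arm holds its last target. There are 200 camera calls.

## Working session

There is one attempt and no reset: what is moved stays moved. The work goes in short steps, Python scripts to look and compute and a shell command to move; the robot and the scene stay as the last step left them, time stands still between calls to the robot, and variables do not carry over. Pictures are saved under pics/ and viewed, at most 10 in all, crops included, and the job is handed in when it is done.

```bash
mkdir -p pics; ls; python3 - <<'E'
from station import state, eyes, manip
import cv2,json
s=state();print(s)
for n in("scene","top"):
    cv2.imwrite(f"pics/{n}0.png",eyes.grab_frame(n)[:,:,::-1]);print(n,eyes.camera_info(n))
print(eyes.camera_info("wrist"))
E
```

```text
pics
{'time': 0.0, 'qpos': array([ 1.14968286e+00,  3.78019230e-01,  7.96172314e-02,  1.27439336e+00,
       -1.34741588e-05,  1.46049615e+00]), 'qd': array([ 0.00159202, -0.00023341, -0.00082841, -0.00191223,  0.00129669,
       -0.00051351]), 'effort': array([-2.80262509e-03, -4.63608456e+01,  2.69874430e+01,  2.09035620e-02,
       -1.99611907e-05,  8.07360845e-08]), 'tcp_pos': array([0.17559981, 0.5468864 , 0.25238249]), 'tool_rot': array([-2.55963493e-04,  1.54781772e-01,  9.87948179e-01, -9.66208802e-04]), 'force': array([-0.70599017, -0.24254436,  0.21193335]), 'torque': array([0.04024906, 0.00112186, 0.01769293]), 'grip_force': 0.0, 'width': 0.08550036674500647}
scene {'camera_matrix': array([[596.20022273,   0.        , 310.8855186 ],
       [  0.        , 596.20022273, 239.15853311],
       [  0.        ,   0.        ,   1.        ]]), 'distortion': array([0.0427986, 0.       , 0.       , 0.       , 0.       ]), 'position': array([1.26464243, 0.54065863, 1.28701824]), 'attitude': array([0.40827071, 0.15444678, 0.30398847, 0.84678936])}
top {'camera_matrix': array([[608.6413
[... 266 characters left out ...]
  1.93317053]), 'attitude': array([-0.70249408, -0.02752042,  0.03180943,  0.71044553])}
{'camera_matrix': array([[362.60852667,   0.        , 318.6045494 ],
       [  0.        , 362.60852667, 236.41102413],
       [  0.        ,   0.        ,   1.        ]]), 'distortion': array([0.01735113, 0.        , 0.        , 0.        , 0.        ]), 'T_tool_cam': array([[-2.12700511e-04,  9.48264456e-01,  3.17481459e-01,
         8.12110326e-02],
       [ 9.99999949e-01,  1.26105988e-04,  2.93304292e-04,
         9.14163880e-04],
       [ 2.38093722e-04,  3.17481505e-01, -9.48264434e-01,
        -1.20307997e-01],
       [ 0.00000000e+00,  0.00000000e+00,  0.00000000e+00,
         1.00000000e+00]])}
```

View pics/scene0.png

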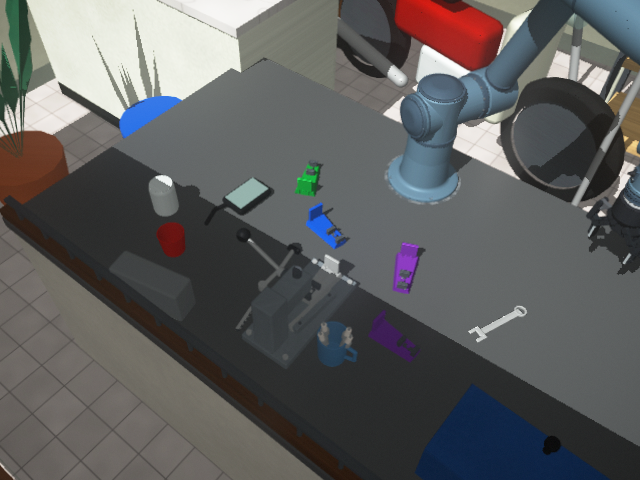

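View pics/top0.png

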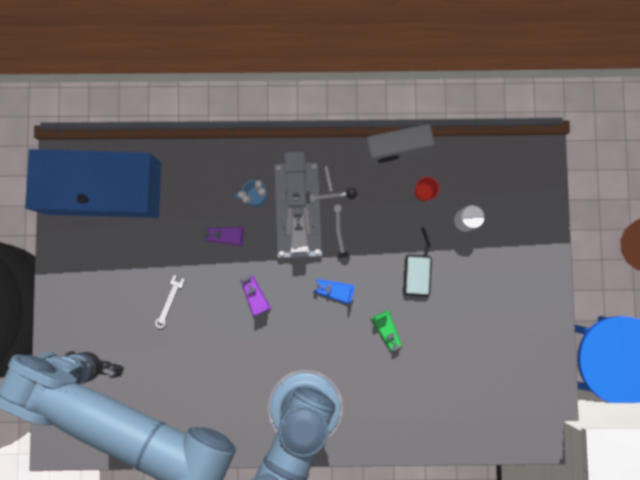

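The scene view shows the press around (300,300), with the tab at (332,265) and the knob at (243,235). In the top view the press runs straight ahead of the robot: tab about (299,250), knob (351,193), mug on the left at (252,192), gear lever on the right at (340,230). The blue, green and purple slides are decoys.

```bash
python3 - <<'E'
import cv2,numpy as np
def enh(a): return np.clip(255*(a/255.)**0.6,0,255).astype(np.uint8)
t=enh(cv2.imread("pics/top0.png"))[145:265,240:400]
s=enh(cv2.imread("pics/scene0.png"))[220:370,220:380]
cv2.imwrite("pics/topc.png",cv2.resize(t,None,fx=5,fy=5,interpolation=2))
cv2.imwrite("pics/scenec.png",cv2.resize(s,None,fx=4,fy=4,interpolation=2))
E
```

```text
(no output)
```

View pics/topc.png

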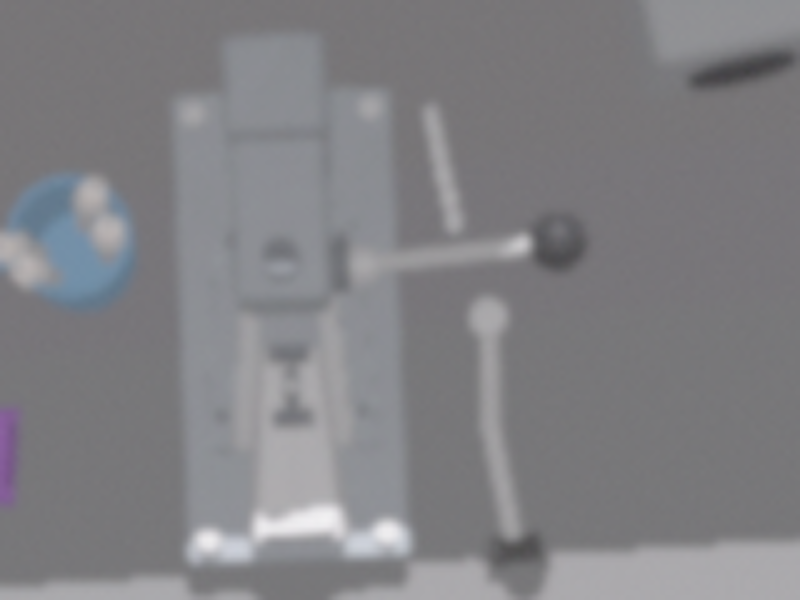

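View pics/scenec.png

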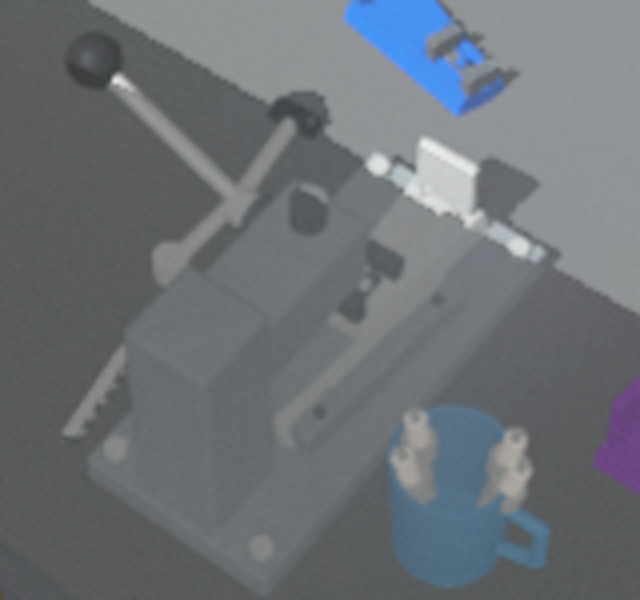

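The crops give the bed corners in the top view (crop/5 + (240,145)): (175,95), (388,90), (190,563), (408,557). The tab top edge runs (254,517)–(343,508) in top and (425,140)–(478,178) in scene/4. The knob is at (558,240) in top and (94,60) in scene.

```bash
cat > h.py <<'E'
import numpy as np,cv2
from scipy.spatial.transform import Rotation as R
from station import state,eyes
def cam(n,s=None):
    c=eyes.camera_info(n)
    if n=="wrist":
        s=s or state();T=c["T_tool_cam"];Rt=R.from_quat(np.r_[s["tool_rot"][1:],s["tool_rot"][0]]).as_matrix()
        return c,s["tcp_pos"]+Rt@T[:3,3],Rt@T[:3,:3]
    q=c["attitude"];return c,c["position"],R.from_quat(np.r_[q[1:],q[0]]).as_matrix()
def ray(n,uv,s=None):
    c,p,M=cam(n,s)
    u=cv2.undistortPoints(np.array([[uv]],float),c["camera_matrix"],c["distortion"])[0,0]
    d=M@np.array([u[0],-u[1],-1]);return p,d/np.linalg.norm(d)
def plane(n,uv,z,s=None):
    p,d=ray(n,uv,s);return p+d*(z-p[2])/d[2]
def two(r1,r2):
    A=[];b=[]
    for p,d in(r1,r2):
        P=np.eye(3)-np.outer(d,d);A.append(P);b.append(P@p)
    x=np.linalg.lstsq(np.vstack(A),np.hstack(b),rcond=None)[0]
    return x,[np.linalg.norm(P@x-q) for P,q in zip(A,b)]
E
python3 - <<'E'
from h import *
np.set_printoptions(precision=4,suppress=True)
t=lambda u,v:(240+(u+.5)/5-.5,145+(v+.5)/5-.5)
s=lambda u,v:(220+u/4,220+v/4)
c=[plane("top",t(*p),.025) for p in((175,95),(388,90),(190,563),(408,557))]
print(np.array(c))
b=(c[0]+c[1])/2;f=(c[2]+c[3])/2;d=(b-f);print(np.linalg.norm(d),np.arctan2(d[1],d[0]))
d/=np.linalg.norm(d);m=(b+f)/2; o=m+d*.010;print("press",o,"mouth",o-.09*d)
for k in([(254,517),(425,140)],[(343,508),(478,178)],[(343,508),(425,140)],[(254,517),(478,178)],[(558,240),(94,60)]):
    print(two(ray("top",t(*k[0])),ray("scene",s(*k[1]))))
print(plane("top",t(298,513),.087))
print("gear",[plane("top",t(*p),.015) for p in((487,315),(490,430),(515,545))],"chain",[plane("top",t(*p),.01) for p in((430,105),(455,230))])
E
```

```text
[[ 0.7658  0.0884  0.025 ]
 [ 0.7676 -0.0471  0.025 ]
 [ 0.4677  0.0807  0.025 ]
 [ 0.4699 -0.0562  0.025 ]]
0.2980454092823711 0.028328921099966962
press [0.6277 0.0167 0.025 ] mouth [0.5378 0.0142 0.025 ]
(array([0.4974, 0.024 , 0.12  ]), [np.float64(0.015216806898893783), np.float64(0.015216806898893433)])
(array([0.4846, 0.0071, 0.062 ]), [np.float64(0.026928379199164517), np.float64(0.026928379199164704)])
(array([ 0.4914, -0.0091,  0.091 ]), [np.float64(0.008533736331425425), np.float64(0.008533736331425023)])
(array([0.49  , 0.0398, 0.0886]), [np.float64(0.0023527599974791738), np.float64(0.0023527599974792653)])
(array([ 0.6383, -0.1406,  0.2068]), [np.float64(0.0021139109995640527), np.float64(0.002113910999564379)])
[0.4936 0.0111 0.087 ]
gear [array([ 0.6241, -0.1084,  0.015 ]), array([ 0.5506, -0.1093,  0.015 ]), array([ 0.4774, -0.124 ,  0.015 ])] chain [array([ 0.7609, -0.074 ,  0.01  ]), array([ 0.6798, -0.0889,  0.01  ])]
```

```bash
python3 -m creep '[-0.5,-0.5,0,-0.3,-1.1,-1.1,0,-0.6,-1.7,-1.7,0,-0.9,-2.3,-2.3,0,-1.2,-2.9,-2.9,0,-1.5,-3.5,-3.5,0,-1.8,-4.1,-4.1,0,-2.1,-4.7,-4.7,0,-2.4,-5.3,-5.3,0,-2.7,-5.3,-5.3,0,-3.3]' 0
python3 - <<'E'
from h import *
np.set_printoptions(precision=4,suppress=True)
s=state();M=R.from_quat(np.r_[s["tool_rot"][1:],s["tool_rot"][0]]).as_matrix();print(M,s["tcp_pos"])
print(M.T@(np.array([.440,.013,.2])-s["tcp_pos"])/.05)
E
```

```text
time: 1.1
tcp_pos: [0.3488, 0.2103, 0.253]
tool_rot: [0.0, -0.015, 1.0, -0.001]
force: [0.5, -0.0, -0.5]
width: -0.0001
grip_force: 0.0
[[-0.9996 -0.0294  0.0004]
 [-0.0294  0.9996 -0.0017]
 [-0.0003 -0.0018 -1.    ]] [0.3488 0.2103 0.253 ]
[-1.7073 -3.9959  1.0686]
```

```bash
python3 -m creep '[-0.3,-0.7,0,0,-0.6,-1.4,0,0,-0.9,-2.1,0,0,-1.2,-2.8,0.2,0,-1.5,-3.5,0.4,0,-1.7,-4,0.7,0,-1.7,-4,1,0,-1.7,-4,1,0]'
python3 - <<'E'
from h import *
s=state();print(s["tcp_pos"],s["tool_rot"],s["time"])
cv2.imwrite("pics/w1.png",eyes.grab_frame("wrist")[:,:,::-1])
E
```

```text
time: 1.9
tcp_pos: [0.4374, 0.0166, 0.2012]
tool_rot: [-0.002, -0.016, 1.0, 0.0]
force: [-0.0, 0.2, -1.5]
width: -0.0001
grip_force: 0.0
[0.43735606 0.01663606 0.20115896] [-2.38629685e-03 -1.64374207e-02  9.99861966e-01  4.06261501e-04] 1.9
```

View pics/w1.png

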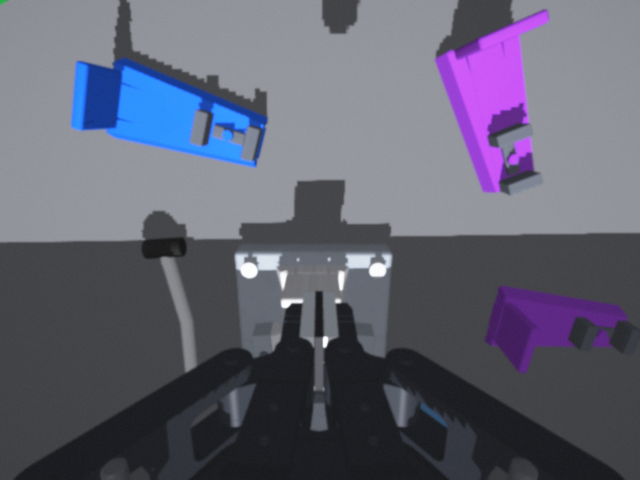

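The wrist view shows the bed front edge at row ~248, bolts at (249,270) and (377,270), and the tab region at columns 280–346, rows 265–305, nearly centred on the fingers (319). I'll check this against my estimate.

```bash
python3 - <<'E'
from h import *
np.set_printoptions(precision=4,suppress=True)
c,p,M=cam("wrist");print("cam",p)
for P in([.492,.035,.087],[.492,-.009,.087],[.487,.035,.041],[.487,-.009,.041],[.469,.0122,.025],[.437,.0166,.179]):
    q=M.T@(np.array(P)-p);q=np.array([q[0],-q[1],-q[2]])
    print(P,cv2.projectPoints(q[None],np.zeros(3),np.zeros(3),c["camera_matrix"],c["distortion"])[0].ravel())
for uv in((249,270),(377,270),(240,248),(389,248)):print(uv,plane("wrist",uv,.025))
for uv in((283,303),(345,303)):print(uv,plane("wrist",uv,.087))
im=cv2.imread("pics/w1.png");cv2.imwrite("pics/w1c.png",cv2.resize(im[235:355,235:395],None,fx=5,fy=5))
E
```

```text
cam [0.3572 0.0149 0.3228]
[0.492, 0.035, 0.087] [339.4664 310.5111]
[0.492, -0.009, 0.087] [279.4943 308.7474]
[0.487, 0.035, 0.041] [336.7618 277.7947]
[0.487, -0.009, 0.041] [285.0088 276.216 ]
[0.469, 0.0122, 0.025] [310.907  250.5252]
[0.437, 0.0166, 0.179] [316.0685 305.0014]
(249, 270) [ 0.4894 -0.0425  0.025 ]
(377, 270) [0.4856 0.0716 0.025 ]
(240, 248) [ 0.4687 -0.0498  0.025 ]
(389, 248) [0.4643 0.0804 0.025 ]
(283, 303) [ 0.4872 -0.0065  0.087 ]
(345, 303) [0.4857 0.0387 0.087 ]
```

View pics/w1c.png

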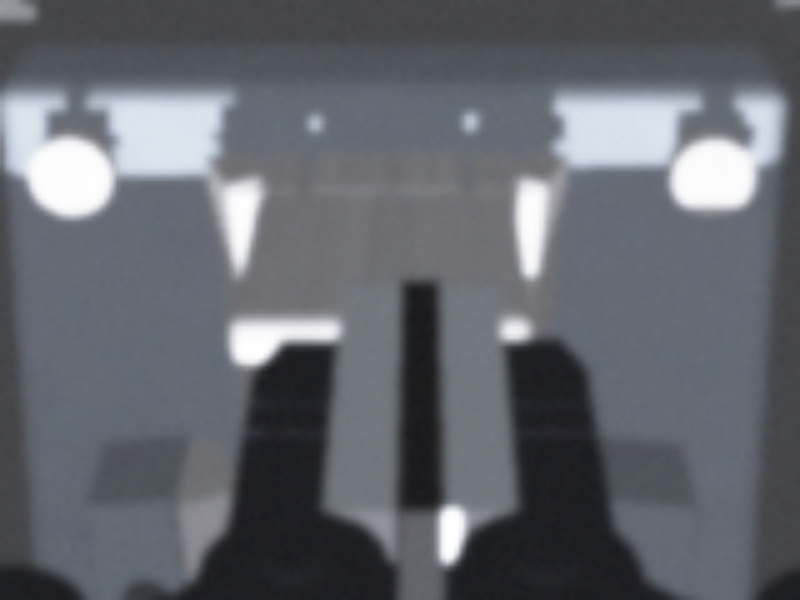

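The tab's top edge is at columns 281–341, row ~299, so the outer face is at x≈0.484 and centred on y≈0.014. Descending in front of it.

```bash
python3 -m creep '[0,-0.05,0.5,0,0,-0.05,1.1,0,0,-0.05,1.7,0,0,-0.05,2.3,0,0,-0.05,2.55,0,0,-0.05,2.55,0,0,-0.05,2.55,0]' 0
python3 -m creep '[-0.25,0,0,0,-0.5,0,0,0,-0.6,0,0,0,-0.7,0,0,0,-0.8,0,0,0,-0.9,0,0,0,-1,0,0,0,-1.1,0,0,0,-1.2,0,0,0,-1.2,0,0,0]'
```

```text
time: 2.65
tcp_pos: [0.4395, 0.0152, 0.0767]
tool_rot: [0.0, -0.018, 1.0, 0.0]
force: [0.4, -0.7, -0.1]
width: 0.0002
grip_force: 0.0
time: 3.65
tcp_pos: [0.4985, 0.017, 0.0761]
tool_rot: [-0.001, -0.017, 1.0, 0.0]
force: [-1.9, -0.8, 1.3]
width: -0.0003
grip_force: 1.4
```

```bash
python3 -m creep '[-0.06,0,0,0,-0.12,0,0,0,-0.18,0,0,0,-0.24,0,0,0,-0.3,0,0,0,-0.34,0,0,0,-0.38,0,0,0,-0.42,0,0,0,-0.44,0,0,0,-0.44,0,0,0]'
python3 -m creep '[-0.03,0,0,0,-0.06,0,0,0,-0.09,0,0,0,-0.09,0,0,0]'
```

```text
time: 4.65
tcp_pos: [0.5209, 0.0176, 0.0758]
tool_rot: [-0.0, -0.017, 1.0, 0.0]
force: [-4.7, -0.8, 3.1]
width: 0.0002
grip_force: 2.3
time: 5.05
tcp_pos: [0.5251, 0.0179, 0.0757]
tool_rot: [-0.0, -0.017, 1.0, 0.0]
force: [-4.6, 0.1, 1.7]
width: -0.0
grip_force: 2.5
```

```bash
for i in 1 2 3; do python3 -m creep '[-0.03,0,0,0,-0.06,0,0,0,-0.06,0,0,0]' | egrep 'tcp|force: \['; done
```

```text
tcp_pos: [0.5271, 0.0181, 0.0755]
force: [-7.4, -0.6, 3.6]
tcp_pos: [0.5272, 0.0181, 0.0748]
force: [-13.4, -0.1, 7.8]
tcp_pos: [0.5271, 0.0181, 0.0741]
force: [-18.4, -1.9, 10.4]
```

It has stopped dead at 18 N. I'll back off, rise and check.

```bash
python3 -m creep '[0,0,0,0,0.2,0,0,0,0.5,0,0,0,0.9,0,0,0,1.2,0,0,0,1.2,0,-0.6,0,1.2,0,-1.4,0,1.2,0,-2.2,0,1.2,0,-3,0,1.2,0,-3.3,0]'
python3 - <<'E'
from h import *
s=state();print(s["tcp_pos"],s["tool_rot"])
w=eyes.grab_frame("wrist")[:,:,::-1];t=eyes.grab_frame("top")[:,:,::-1];c=eyes.grab_frame("scene")[:,:,::-1]
for n,i in(("w2",w),("t2",t),("s2",c)):cv2.imwrite(f"pics/{n}.png",i)
f=lambda i:np.clip(255*(i/255.)**.6,0,255).astype(np.uint8)
cv2.imwrite("pics/c2.png",np.hstack([cv2.resize(f(c)[245:320,290:365],(400,400)),cv2.resize(w[225:345,250:370],(400,400))]))
E
```

```text
time: 6.95
tcp_pos: [0.4786, 0.0157, 0.246]
tool_rot: [0.006, -0.017, 1.0, -0.0]
force: [0.9, 0.4, 0.1]
width: 0.0003
grip_force: 0.0
[0.47859927 0.01568192 0.24600082] [ 5.78891029e-03 -1.74270473e-02  9.99831290e-01 -4.21740074e-04]
```

View pics/c2.png

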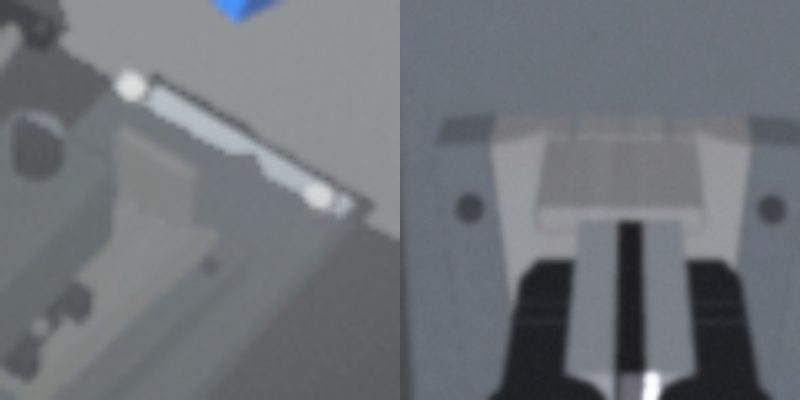

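The slide front is flush with the rail ends in both views. Next, over the knob.

```bash
python3 -m creep '[-0.1,0,-0.5,0,-0.6,-0.6,-0.8,0,-1.1,-1.2,-0.8,0,-1.6,-1.8,-0.8,0,-2.1,-2.3,-0.8,0,-2.6,-2.8,-0.8,0,-3.05,-3.3,-0.8,0,-3.05,-3.3,-0.8,0,-3.05,-3.3,-0.8,0]' 0
python3 - <<'E'
from h import *
np.set_printoptions(precision=4,suppress=True)
s=state();M=R.from_quat(np.r_[s["tool_rot"][1:],s["tool_rot"][0]]).as_matrix();print(M,s["tcp_pos"])
print(M.T@(np.array([.638,-.144,.252])-s["tcp_pos"])/.05)
w=eyes.grab_frame("wrist")[:,:,::-1];cv2.imwrite("pics/w3.png",w)
E
```

```text
time: 8.0
tcp_pos: [0.6327, -0.144, 0.2781]
tool_rot: [-0.001, -0.017, 1.0, 0.001]
force: [-1.0, 0.1, -0.1]
width: 0.0001
grip_force: 0.0
[[-0.9994 -0.0339 -0.0028]
 [-0.0339  0.9994  0.0015]
 [ 0.0028  0.0016 -1.    ]] [ 0.6327 -0.144   0.2781]
[-0.1077 -0.0048  0.5218]
```

View pics/w3.png

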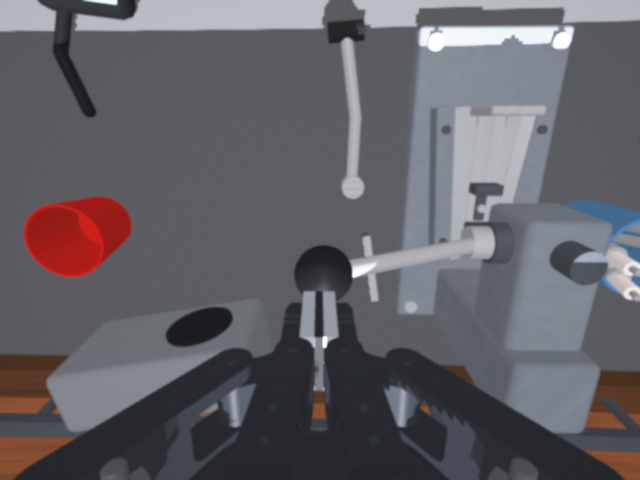

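The knob is at (323,273), just ahead of the fingertips at (319,295), with the press head and hub on the right at (485,243). Casting that ray to the knob height:

```bash
python3 - <<'E'
from h import *
print(plane("wrist",(323,273),.2065), two(ray("wrist",(323,273)),ray("top",(351.2,192.6))))
E
```

```text
[ 0.63798916 -0.1398305   0.2065    ] (array([ 0.6395802 , -0.14108282,  0.20409266]), [np.float64(0.0014104832818808057), np.float64(0.001410483281880778)])
```

```bash
python3 -m creep '[-0.1,0,0.2,0,-0.1,0,0.4,0,-0.1,0,0.6,0,-0.1,-0.02,0.7,0,-0.1,-0.04,0.8,0,-0.1,-0.07,0.9,0,-0.1,-0.1,1,0,-0.1,-0.13,1.1,0,-0.1,-0.16,1.2,0,-0.1,-0.18,1.3,0]'
python3 -m creep '[0,-0.02,0.1,0,0,-0.04,0.2,0,0,-0.05,0.3,0,0,-0.05,0.4,0,0,-0.05,0.5,0,0,-0.04,0.6,0,0,-0.02,0.7,0,0,0,0.8,0,0,0.02,0.9,0,0,0.02,0.9,0]'
```

```text
time: 9.05
tcp_pos: [0.6386, -0.1532, 0.2159]
tool_rot: [0.001, -0.017, 1.0, -0.001]
force: [0.3, -2.7, 4.1]
width: -0.0002
grip_force: 2.2
time: 10.05
tcp_pos: [0.6379, -0.151, 0.1701]
tool_rot: [-0.0, -0.018, 1.0, 0.0]
force: [0.1, -2.1, 5.9]
width: 0.0001
grip_force: 2.7
```

```bash
python3 -m creep '[0,0.01,0.1,0,0,0.03,0.2,0,0,0.05,0.3,0,0,0.06,0.38,0,0,0.06,0.44,0,0,0.06,0.44,0]'
python3 -m creep '[0,0,0.04,0,0,0,0.08,0,0,0,0.08,0]'
```

```text
time: 10.65
tcp_pos: [0.638, -0.1485, 0.1501]
tool_rot: [0.0, -0.017, 1.0, -0.0]
force: [-2.1, -3.1, 8.9]
width: 0.0001
grip_force: 4.7
time: 10.95
tcp_pos: [0.6381, -0.1484, 0.1492]
tool_rot: [0.001, -0.018, 1.0, -0.001]
force: [-7.8, -1.4, 24.1]
width: 0.0003
grip_force: 12.0
```

The force jumped to 24 N, so the lever is on its stop. Now raising it back along the arc under control.

```bash
python3 -m creep '[0,0,0,0,0,-0.02,-0.15,0,0,-0.05,-0.35,0,0,-0.07,-0.55,0,0,-0.08,-0.75,0,0,-0.08,-0.95,0,0,-0.06,-1.15,0,0,-0.03,-1.3,0,0,0,-1.45,0,0,0.04,-1.6,0]'
python3 -m creep '[0,0.04,-0.15,0,0,0.08,-0.3,0,0,0.08,-0.45,0,0,0.08,-0.6,0,0,0.08,-0.8,0,0,0.08,-1.2,0,0,0.08,-1.8,0,0,0.08,-2.2,0,0,0.08,-2.2,0,0,0.08,-2.2,0]'
python3 - <<'E'
from h import *
c=eyes.grab_frame("scene")[:,:,::-1];w=eyes.grab_frame("wrist")[:,:,::-1];t=eyes.grab_frame("top")[:,:,::-1]
f=lambda i:np.clip(255*(i/255.)**.6,0,255).astype(np.uint8)
cv2.imwrite("pics/c4.png",np.hstack([cv2.resize(f(c)[220:370,220:370],(390,400)),cv2.resize(w,(400,400))]))
E
```

```text
time: 11.95
tcp_pos: [0.6375, -0.1463, 0.2248]
tool_rot: [-0.001, -0.017, 1.0, 0.0]
force: [-0.5, 2.0, 2.2]
width: -0.0001
grip_force: 0.7
time: 12.95
tcp_pos: [0.6381, -0.1428, 0.335]
tool_rot: [0.001, -0.017, 1.0, -0.0]
force: [0.3, 0.5, -0.5]
width: 0.0002
grip_force: 0.0
```

View pics/c4.png

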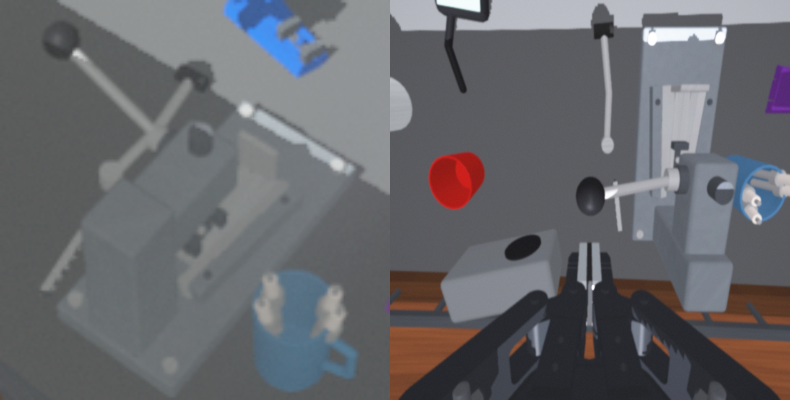

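The lever is back at rest, with the knob where it was in the scene view. The slide is home, the bystanders haven't moved, and the gripper is clear.

```bash
python3 -c "
from station import manip;print(manip.hand_in())"
```

```text
the job is handed in; nothing more can be done
None
```

The die slide is wedged tight (it stopped dead at about 18 N) and flush with the mouth of the way; the lever was swung down to its stop and is back up, nothing else was disturbed, and the job was handed in at about 13 s.

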